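# Thread the lining-up mandrel through three loose pillow blocks

## Robot

A 7-joint arm with a two-finger parallel gripper is mounted at the origin on the work surface. World frame = base frame: x ahead of the robot, y to its left, z up, the work surface at z = 0. Lengths are in m, angles in rad, forces in N, time in s.
With the tool pointing down it reaches from about 0.425 to 0.925 m from the base axis. Payload 6.8 kg.
Tool frame: the origin (TCP) lies midway between the tips of the shut fingers; the grasp point (between the pads) lies 19 mm behind it; z points along the fingers, y is the line along which they close (so a half turn about z gives the same grasp; the last joint's range is limited). The gripper opens to 85 mm and grips with 20 to 120 N. Pads are 22 mm wide; open, the fingers measure 114 mm over their backs; the gripper's body (76 mm by 85 mm) begins 54 mm behind the grasp point. The pads swing forward as they close: fully open they stand 13 mm farther back than shut.
Start: joints at [1.207, 0.477, 0.022, 1.555, -0.011, 1.109, -0.083], TCP at [0.171, -0.653, 0.231] pointing down, gripper open.
Joint ranges: [-2.96, 2.96], [-0.34, 2.1], [-1.41, 1.46], [0.24, 2.44], [-1.37, 4.51], [0.17, 1.92], [-2.96, 2.96]. Speed limits (rad/s): [2.39, 2.39, 3.14, 3.14, 3.14, 3.14, 3.14].

## Interface

Orientations are given as a rotation vector (axis times angle).
In Python, from bench import get_obs, grab_frame, camera_params, r gives the robot as it stands.
- The arm moves only by the shell command python3 -m jog 'ROWS' [FORCE]. ROWS is JSON, a list of rows, each an object of numbers: "rx", "ry", "rz": the turn, a rotation vector about the world's x, y, z scaled (see below); "x", "y", "z": the shift along the world's x, y, z scaled (see below); "jaw": the opening, from -1 (shut) to 1 (fully open). In form: [{"rx": .., "ry": .., "rz": .., "x": .., "y": .., "z": .., "jaw": ..}, ...]. A call has 1 to 8 rows; each row shifts and turns the commanded pose from where the row before left it; what a row does not reach is not made up. The controller multiplies each number of a shift by 60 mm and each number of a turn by 10 degrees. A row lasts 1/8 s, in which the tool goes at most 62.5 mm and 10.7 degrees, less where a joint would pass 70% of its speed; a pose out of reach is approached as far as the arm can. A call with a number of a shift or a turn outside -1 to 1 is refused whole. A call with a gripper value outside its range is refused whole. The fingers move at their own pace and stop on an object; FORCE is the grip in N (left out, the last holds). Time passes only in rows, so rows that do not move let the fingers close. It gives the time, the measured TCP pose, the force, the opening and the grip force at its end, in the units of the state.
- get_obs(): the state, without advancing time (a new reading comes with each control period).
- grab_frame(name): name is "scene" or "top" or "wrist"; returns the picture (384x512x3 uint8, red, green, blue); there is no depth.
- camera_params(name): a dict with "fx", "fy", "cx", "cy" (pixels), "R" (3x3) and "t" (3): a world point X has camera coordinates R X + t. Camera axes: x right, y down, z forward; pixel columns grow to the right and rows downward; lengths in m; the calibration is good to about 2 mm. A picture is of the moment at which its call begins: read the wrist's pose just before it. camera_params takes no time and is no camera call; for the wrist camera it gives the pose at the moment of the call.
- r.hand_in(): hands the job in; it is judged then, once.
The state is a dict: "clock": time; "joints": joint angles; "qvel": joint speeds; "tau": joint torques, N m; "tcp_pos": TCP position; "orientation": TCP orientation; "contact_force": force on the tool from outside, world axes, zero at the start; "moment": the same for the moment, N m; "grip_width": finger opening in m; "gripper_force": force on a finger pad.
Only numpy, scipy, OpenCV 4.12 (cv2) and the standard library are available. Lean on these libraries where they do the work, as an engineer would, in place of code of your own. Each camera call takes 0.05 s, during which the arm holds its last target. There are 200 camera calls.

## Task

Line up the three loosely bolted bearing blocks of the test rig: lift the mandrel out of the V-blocks and slide it, tip first, from the end of the plate away from the motor through the first, second and third block until its shoulder sits right up against the first block. The blocks stand a little out of line, so feel the tip into each bore and never force it, leave the other things on the table where they are, and let go when the mandrel is home.

Things in the scene. Friction and masses are not known exactly. Their poses are not given: they have to be found in the camera images.
- base: Test rig: dark steel plate 130 x 345 x 12 mm fixed to the table, grey drive motor at its +y end. Frame: z up, +y along the bore line towards the motor, +x across it; origin on the table under the nominal centre of the first block, the one farthest from the motor. Blocks stand 0, 60 and 120 mm along +y; plate from y -35 to 310 mm; highest point of the blocks 104 mm above the table.
- entry (a point): Nominal centre of the first block's outer face, on the base: base frame x 0, y -12.5 mm, z 66 mm; axes as the base. The bore line runs from here along +y, 66 mm above the table. The mandrel comes in here: this end is free, while the motor's coupling half (from base y 160 mm) blocks the other. At the end the shoulder of the mandrel lies at this y.
- riser_a: One of three identical fixed steel risers on the plate, 112 mm across (x), 32 mm (y), 26 mm high; axes as the base, origin in its underside, 12 mm above the table. On it slides a grey cast pillow block, 100 mm across, 25 mm thick (faces at y -12.5 and +12.5 mm), round housing 54 mm wide, 20 mm bore along y at 54 mm above this origin. Risers a, b, c stand in any order in the row.
- riser_b: As riser a. On all three: the block's bolts are slack in long slots, so it stands anywhere up to 7 mm to either side (x) of its riser's middle, different for each block; no reading shows it. It slides along x, up to 9 mm from the middle, when pushed sideways with about 1.5 N, and stays there; it cannot move along y or z nor turn.
- riser_c: As riser a, with its own block.
- mandrel: Round aluminium mandrel, about 0.2 kg, lying level in two V-blocks. Frame: +y along its axis to the tip; origin on the axis at the shoulder (tipward face of the collar). Shaft 18.5 mm in diameter, y 0 to 160 mm, the last 9 mm tapering to 13 mm; collar 34 mm in diameter, y -8 to 0; knurled handle 22 mm in diameter, y -78 to -8 mm. Balances at y = 30 mm.
- mandrel_tip (a point): Centre of the mandrel's tip face, 160 mm from the shoulder along +y of the mandrel.
- mandrel_grip (a point): Point on the mandrel's axis in the middle of the knurled handle, 45 mm behind the shoulder: the place to hold it. As it lies, the axis is 40 mm above the table.
- vblocks: Matched pair of fixed steel V-blocks, each 44 mm wide, 20 mm long, 36 mm high, their middles 14 and 115 mm along +y from the origin, which is on the table under the mandrel's shoulder.
- housing: Bystander: orange printed housing, 110 x 70 x 55 mm, origin at the centre of its underside.
- spanner: Bystander: steel spanner, 170 mm long, lying flat, origin at the centre of its underside.
- caliper: Bystander: digital caliper, 200 mm long, lying flat, origin under its slider.
Mind the look-alikes: they are no part of the job. There is more than one size of the mandrel; the job needs the larger.

How it is judged:
By the outcome, as a careful person would: the job done as asked, in the order asked, and still so for the second after the job is handed in, with the robot touching nothing.
It also fails if it takes over 64 s, if anything falls off the work surface, if the arm or the gripper's body presses on something with over 40 N, if the wrist force passes 120 N, or if a joint passes its speed limit or range.

## Working session

There is one attempt and no reset: what is moved stays moved. The work goes in short steps, Python scripts to look and compute and a shell command to move; the robot and the scene stay as the last step left them, time stands still between calls to the robot, and variables do not carry over. Pictures are saved under pics/ and viewed, at most 12 in all, crops included, and the job is handed in when it is done.

```bash
ls; mkdir -p pics; python3 - <<'E'
from bench import get_obs, grab_frame, camera_params, r
import cv2,numpy as np
o=get_obs(); print({k:np.round(v,3).tolist() for k,v in o.items()})
ims=[]
for n in ("scene","top"):
    im=grab_frame(n); cv2.imwrite(f"pics/{n}0.png",im[...,::-1]); ims.append(im)
    p=camera_params(n); print(n,{k:np.round(v,4).tolist() for k,v in p.items()})
cv2.imwrite("pics/top0v.png",cv2.resize(ims[1][...,::-1],(800,600)))
cv2.imwrite("pics/scene0v.png",cv2.resize(ims[0][...,::-1],(800,600)))
E
```

```text
pics
{'clock': 0.0, 'joints': [1.207, 0.478, 0.022, 1.556, -0.012, 1.109, -0.083], 'qvel': [-0.0, 0.001, -0.0, 0.002, 0.001, 0.0, -0.002], 'tau': [-0.001, -59.646, 1.608, -28.12, 0.012, 0.01, 0.0], 'tcp_pos': [0.171, -0.652, 0.23], 'orientation': [-3.114, -0.4, 0.001], 'contact_force': [0.482, -0.372, 0.261], 'moment': [-0.01, -0.063, -0.016], 'gripper_force': 0.0, 'grip_width': 0.085}
scene {'fx': 433.4128, 'fy': 433.4128, 'cx': 255.3746, 'cy': 181.0009, 'R': [[0.7259, 0.6877, -0.014], [0.4505, -0.4907, -0.7459], [-0.5198, 0.5351, -0.6659]], 't': [-0.3052, -0.2534, 1.4188]}
top {'fx': 348.5894, 'fy': 348.5894, 'cx': 246.7684, 'cy': 192.9541, 'R': [[0.0002, -0.9998, 0.0176], [-0.9881, -0.0029, -0.1535], [0.1536, -0.0173, -0.988]], 't': [-0.1288, 0.5682, 0.8875]}
```

View pics/top0v.png

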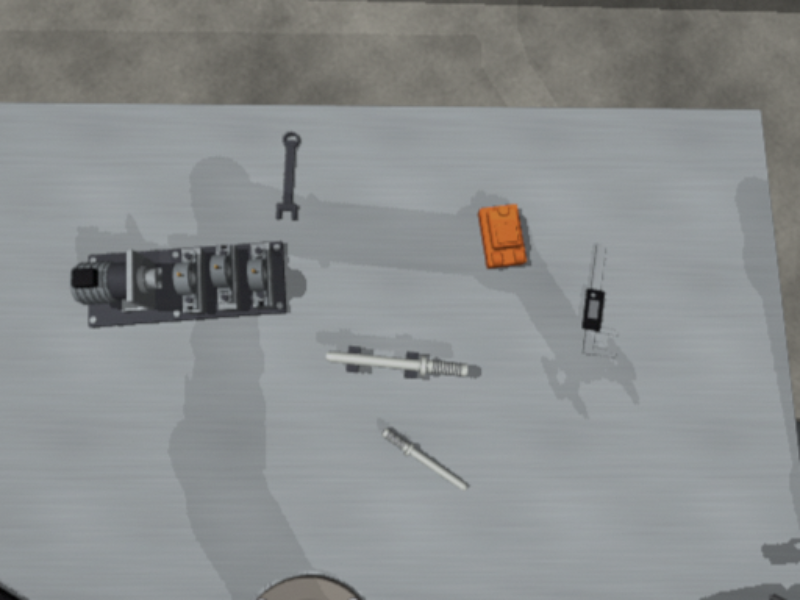

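View pics/scene0v.png

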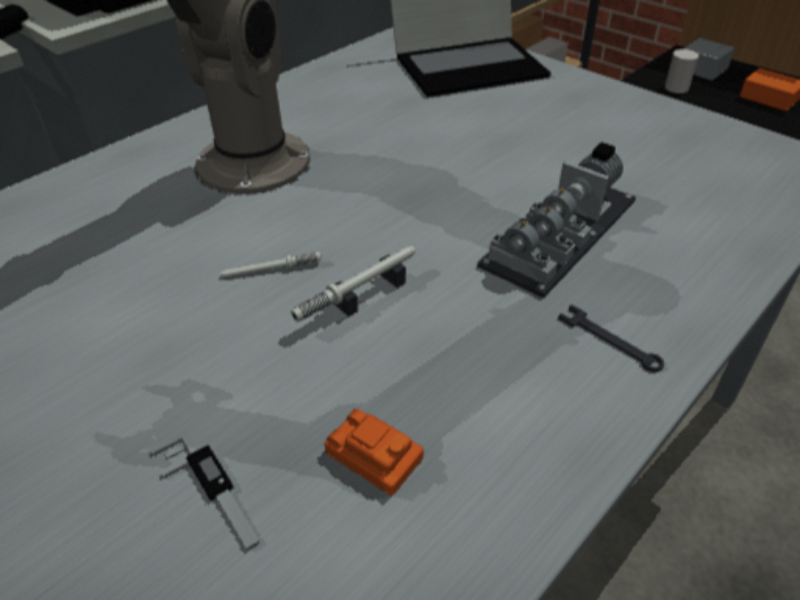

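The top view shows the mandrel in its V-blocks: tip at about (328,356), handle end (475,371), on the 800 px scale. The smaller look-alike is at (385-467, 430-487). The plate spans (88-287, 243-327), with the motor on the left and the free end on the right.

```bash
cat > h.py <<'E'
import cv2,numpy as np
from bench import get_obs, grab_frame, camera_params
def cast(p,uv,z):
    uv=np.atleast_2d(uv).astype(float)
    d=np.c_[(uv[:,0]-p["cx"])/p["fx"],(uv[:,1]-p["cy"])/p["fy"],np.ones(len(uv))]
    R=np.array(p["R"]);c=-R.T@np.array(p["t"]);d=d@R
    return c+d*((z-c[2])/d[:,2])[:,None]
def proj(p,X):
    q=np.atleast_2d(X)@np.array(p["R"]).T+p["t"]
    return np.c_[q[:,0]/q[:,2]*p["fx"]+p["cx"],q[:,1]/q[:,2]*p["fy"]+p["cy"]]
def blobs(mask,amin):
    for c in cv2.findContours(mask.astype(np.uint8),cv2.RETR_EXTERNAL,cv2.CHAIN_APPROX_NONE)[0]:
        if cv2.contourArea(c)>amin: yield c[:,0,:]
E
python3 - <<'E'
from h import *
im=cv2.imread("pics/top0.png"); g=im.max(2); p=camera_params("top")
b=im.astype(int)
for (u,v) in [(240,230),(220,229),(300,237),(300,300),(330,200),(150,200),(178,160)]: print((u,v),b[v,u])
warm=(b[...,2]-b[...,0]>-4)&(g>150)
for c in blobs(warm[:340,:]*1,20):
    r=cv2.minAreaRect(c); print("light",np.round(r[0]),np.round(r[1],1),round(r[2],1))
    print(np.round(cast(p,cv2.boxPoints(r),.04),3)[:,:2].tolist())
dk=(g<75)
for c in blobs(dk[:340],150):
    r=cv2.minAreaRect(c); print("dark",np.round(r[0]),np.round(r[1],1),round(r[2],1))
    print(np.round(cast(p,cv2.boxPoints(r),.012),3)[:,:2].tolist())
x=im[140:300,40:330]; cv2.imwrite("pics/topcrop.png",cv2.resize(x,(800,441),interpolation=cv2.INTER_CUBIC))
E
```

```text
(240, 230) [194 198 195]
(220, 229) [199 201 199]
(300, 237) [107 105 102]
(300, 300) [159 156 152]
(330, 200) [160 158 153]
(150, 200) [69 63 61]
(178, 160) [52 49 48]
light [278. 299.] [48.8  5. ] 33.3
[[0.322, -0.153], [0.332, -0.16], [0.266, -0.264], [0.255, -0.257]]
light [242. 232.] [67.7  8.1] 4.6
[[0.462, -0.027], [0.483, -0.028], [0.469, -0.207], [0.448, -0.205]]
light [321. 150.] [37.8 24.7] 82.1
[[0.739, -0.293], [0.749, -0.362], [0.642, -0.372], [0.633, -0.305]]
dark [379. 198.] [11.5 25.7] 6.3
[[0.526, -0.476], [0.598, -0.488], [0.595, -0.52], [0.523, -0.508]]
dark [ 54. 176.] [16. 16.] 90.0
[[0.642, 0.428], [0.642, 0.384], [0.597, 0.381], [0.597, 0.424]]
dark [ 68. 178.] [28.4 36.1] 10.0
[[0.57, 0.41], [0.67, 0.401], [0.657, 0.323], [0.556, 0.333]]
dark [133. 181.] [45.7 98.1] 86.3
[[0.662, 0.328], [0.681, 0.057], [0.552, 0.045], [0.534, 0.311]]
dark [186. 112.] [12.  54.7] 5.0
[[0.727, 0.068], [0.891, 0.059], [0.888, 0.024], [0.724, 0.034]]
dark [406.   2.] [96.  5.] 0.0
[[1.153, -0.467], [1.17, -0.468], [1.174, -0.764], [1.157, -0.762]]
```

View pics/topcrop.png

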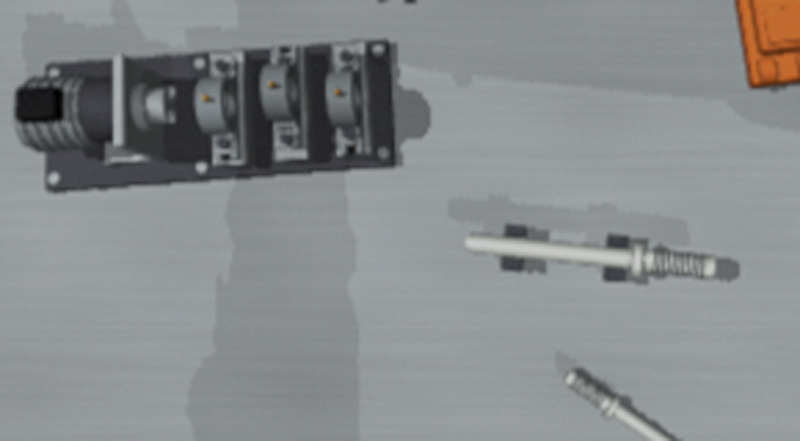

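The crop shows the blocks' orange oil caps at crop px (208,98), (278,93) and (338,92). The mandrel tip is at (467,242) and its handle end at (716,267).

```bash
python3 - <<'E'
from h import *
im=cv2.imread("pics/top0.png"); p=camera_params("top")
full=lambda c:np.array(c,float)/2.7586+[40,140]
t,e=cast(p,full([[467,242],[716,267]]),.04)
print("mandrel",t,e,np.linalg.norm(t-e)); d=(t-e)[:2]; print("dir deg",np.degrees(np.arctan2(d[1],d[0])))
c=cast(p,full([[395,41],[396,165],[45,190],[47,62]]),.012); print(c)
for a,b in ((1,2),(1,0)): print(np.linalg.norm(c[a]-c[b]),np.degrees(np.arctan2(*(c[b]-c[a])[[1,0]])))
b=im.astype(int); m=((b[...,2]-b[...,0])>40)
m[:, :60]=0; m[:,180:]=0
for k in blobs(m[140:220],0.0) if 0 else []: pass
n,l,s,ce=cv2.connectedComponentsWithStats(m[:220].astype(np.uint8))
print(s[1:,4],ce[1:]); print(cast(p,ce[1:],.104))
w=camera_params("wrist"); R=np.array(w["R"]);print("wrist",w["fx"],w["cx"],w["cy"],"cam",-R.T@w["t"],R)
E
```

```text
mandrel [ 0.47584214 -0.02893574  0.04      ] [ 0.45224177 -0.26767394  0.04      ] 0.23990186345591805
dir deg 84.35439261837456
[[0.68128512 0.0501829  0.012     ]
 [0.55388239 0.04559924 0.012     ]
 [0.52806193 0.39058425 0.012     ]
 [0.65774834 0.39939708 0.012     ]]
0.34594992289079807 94.28033101086656
0.12748515578011854 2.0604812969197157
[3 2 3] [[137.66666667 170.33333333]
 [161.5        173.        ]
 [113.66666667 175.33333333]]
[[0.61597672 0.14757679 0.104     ]
 [0.60936863 0.08762689 0.104     ]
 [0.60291901 0.20678967 0.104     ]]
wrist 285.62954295385384 252.30025233001643 189.70892229712865 cam [ 0.23929728 -0.63502683  0.37321946] [[ 2.53409316e-01 -9.67358975e-01 -5.76567647e-04]
 [-9.29247214e-01 -2.43591125e-01  2.77782251e-01]
 [-2.68855600e-01 -6.98568362e-02 -9.60643893e-01]]
```

Measured sizes agree with the given ones: mandrel 240 mm (238), plate 346 × 127 mm, cap spacing 60 mm. I'm moving above the grip now.

```bash
python3 -m jog '[{"x":0.5,"y":0.75,"rz":0.87},{"x":0.58,"y":0.86,"rz":0.87},{"x":0.58,"y":0.86,"rz":0.87},{"x":0.58,"y":0.86,"rz":0.87},{"x":0.58,"y":0.86,"rz":0.87},{"x":0.58,"y":0.86,"rz":0.87},{"x":0.58,"y":0.86,"rz":0.87},{"x":0.58,"y":0.86,"rz":0.87}]' 80; python3 - <<'E'
from h import *
from scipy.spatial.transform import Rotation as Ro
o=get_obs();print(o["tcp_pos"],Ro.from_rotvec(o["orientation"]).as_matrix().round(3),o["joints"])
E
```

```text
[ 0.17068124 -0.65255745  0.23045124] [[ 0.967  0.253 -0.   ]
 [ 0.253 -0.967  0.001]
 [-0.    -0.002 -1.   ]] [ 1.20688003  0.47771595  0.02231773  1.55628674 -0.01149379  1.10926883
 -0.0831209 ]validation failed for argument at $[0]...
```

```bash
python3 -m jog '[{"rx":0,"ry":0,"rz":0.87,"x":0.5,"y":0.75,"z":0,"jaw":1},{"rx":0,"ry":0,"rz":0.87,"x":0.58,"y":0.86,"z":0,"jaw":1},{"rx":0,"ry":0,"rz":0.87,"x":0.58,"y":0.86,"z":0,"jaw":1},{"rx":0,"ry":0,"rz":0.87,"x":0.58,"y":0.86,"z":0,"jaw":1},{"rx":0,"ry":0,"rz":0.87,"x":0.58,"y":0.86,"z":0,"jaw":1},{"rx":0,"ry":0,"rz":0.87,"x":0.58,"y":0.86,"z":0,"jaw":1},{"rx":0,"ry":0,"rz":0.87,"x":0.58,"y":0.86,"z":0,"jaw":1},{"rx":0,"ry":0,"rz":0.87,"x":0.58,"y":0.86,"z":0,"jaw":1}]' 80; cat >> h.py <<'E'
from scipy.spatial.transform import Rotation as Ro
def st():
    o=get_obs();M=Ro.from_rotvec(o["orientation"]).as_matrix()
    print("t",round(o["clock"],2),"tcp",o["tcp_pos"].round(4),"closing deg",np.degrees(np.arctan2(M[1,1],M[0,1])).round(2),"z",M[:,2].round(4),"F",o["contact_force"].round(2),"M",o["moment"].round(2),"w",round(o["grip_width"],4),round(o["gripper_force"],1))
    return o
E
python3 - <<'E'
from h import *
o=st();print(o["joints"].round(2))
im=grab_frame("wrist");cv2.imwrite("pics/w1.png",im[...,::-1])
E
```

```text
clock: 1.1
tcp_pos: [0.445, -0.2451, 0.2313]
orientation: [2.325, 2.113, -0.0]
contact_force: [0.1, -1.5, -0.5]
grip_width: 0.0854
gripper_force: 0.0
t 1.1 tcp [ 0.445  -0.2451  0.2313] closing deg -5.47 z [-1.e-04 -2.e-04 -1.e+00] F [ 0.09 -1.53 -0.52] M [-0.   -0.05 -0.04] w 0.0854 0.0
[ 0.75  0.23 -0.43  1.93  0.11  1.01  0.18]
```

View pics/w1.png

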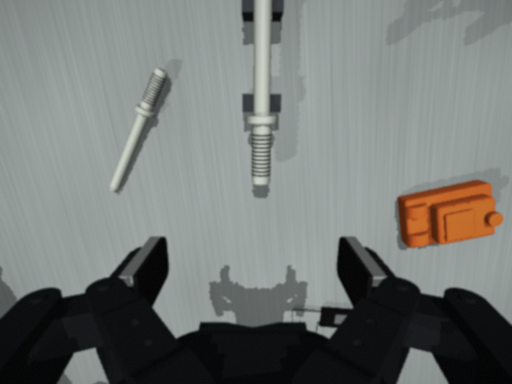

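The wrist view shows the mandrel running nearly straight up the image: handle end at about (261,185), shoulder near row 114, the V-blocks in dark.

```bash
python3 - <<'E'
from h import *
im=cv2.imread("pics/w1.png").astype(int); p=camera_params("wrist"); g=im.max(2)
m=(g>175)&(im[...,2]-im[...,0]>-5)
pts=[]
for v in list(range(15,110,6))+[121,125]+list(range(133,186,5)):
    u=np.where(m[v,235:290])[0]+235
    if len(u)>5: pts.append([(u[0]+u[-1])/2,v,u[-1]-u[0]])
pts=np.array(pts); print(pts[:,[1,2]].astype(int).tolist())
W=cast(p,pts[:,:2],.04)
k=pts[:,1]<110; f=np.polyfit(W[k,1],W[k,0],1); print("axis x=",f,"deg",np.degrees(np.arctan2(1,f[0])))
f2=np.polyfit(W[:,1],W[:,0],1);print(f2,np.degrees(np.arctan2(1,f2[0])))
print("end", cast(p,[261,186],.04),"collar front",cast(p,[262,114],.04),cast(p,[262,114],.057), "xgrip",np.polyval(f2,-.2348))
E
```

```text
[[15, 8], [21, 8], [27, 8], [33, 9], [39, 9], [45, 9], [51, 9], [57, 9], [63, 9], [69, 9], [75, 9], [81, 9], [87, 9], [93, 9], [99, 10], [105, 10], [121, 18], [133, 9], [158, 6], [178, 11], [183, 9]]
axis x= [0.07836835 0.47995587] deg 85.51898309798273
[0.08473741 0.4806788 ] 85.15647485752163
end [[ 0.4603186  -0.25836589  0.04      ]] collar front [[ 0.46735036 -0.17407103  0.04      ]] [[ 0.46674515 -0.17368977  0.057     ]] xgrip 0.46078245250508276
```

```bash
python3 - <<'E'
from h import *
st();p=camera_params("wrist");im=grab_frame("wrist")[...,::-1];cv2.imwrite("pics/w2.png",im);im=im.astype(int)
g=im.max(2);st()
m=(g>175)&(im[...,2]-im[...,0]>-5)
n,l,s,c=cv2.connectedComponentsWithStats(m.astype(np.uint8))
pts=[]
for v in list(range(5,110,6)):
    u=np.where(m[v,225:300])[0]+225
    if len(u)>5: pts.append([(u[0]+u[-1])/2,v])
W=cast(p,pts,.04);f=np.polyfit(W[:,1],W[:,0],1); print("axis x=",f,"deg",np.degrees(np.arctan2(1,f[0])))
for v in range(100,200): 
    u=np.where(m[v,225:300])[0]+225
    if len(u): print(v,u[0],u[-1],end="; ")
for v in (186,188,190,192,112,114,116,118): print(v,cast(p,[261.5,v],.04)[0].round(4))
print(np.polyval(f,-.2348),np.polyval(f,-.225))
E
```

```text
t 1.15 tcp [ 0.4502 -0.2363  0.2318] closing deg -4.5 z [ 0.0037  0.0039 -1.    ] F [3.74 6.69 0.93] M [ 0.37 -0.28 -0.02] w 0.0854 0.0
t 1.2 tcp [ 0.4483 -0.2397  0.2316] closing deg -4.93 z [ 0.0024  0.0028 -1.    ] F [-0.66  0.67 -0.4 ] M [ 0.03 -0.02  0.01] w 0.0853 0.0
axis x= [0.09865092 0.4793743 ] deg 84.36594828073683
100 253 262; 101 253 262; 102 253 262; 103 253 262; 104 253 262; 105 253 262; 106 253 262; 107 253 262; 108 253 262; 109 253 262; 110 253 262; 111 253 262; 112 253 262; 113 253 262; 114 253 262; 115 253 262; 116 253 262; 117 253 262; 118 253 262; 119 253 262; 120 253 262; 121 253 261; 122 255 261; 123 256 261; 124 257 260; 125 257 260; 126 251 264; 127 248 266; 128 248 266; 129 248 266; 130 248 266; 131 248 265; 132 251 264; 136 255 261; 137 253 262; 138 252 263; 139 252 263; 140 252 263; 141 252 263; 142 253 262; 150 258 258; 151 257 259; 154 257 258; 155 256 259; 159 256 259; 163 257 257; 178 257 257; 182 252 254; 185 252 253; 186 250 260; 187 250 260; 188 250 260; 189 250 260; 190 250 260; 191 250 259; 192 254 256; 186 [ 0.4609 -0.2584  0.04  ]
188 [ 0.4607 -0.2609  0.04  ]
190 [ 0.4606 -0.2635  0.04  ]
192 [ 0.4604 -0.266   0.04  ]
112 [ 0.4669 -0.1718  0.04  ]
114 [ 0.4668 -0.174   0.04  ]
116 [ 0.4666 -0.1762  0.04  ]
118 [ 0.4665 -0.1784  0.04  ]
0.4562110669047707 0.45717784592724797
```

```bash
python3 -m jog '[{"rx":0,"ry":0,"rz":0,"x":0.2,"y":0.2,"z":-0.8,"jaw":1},{"rx":0,"ry":0,"rz":0,"x":0,"y":0,"z":-0.8,"jaw":1},{"rx":0,"ry":0,"rz":0,"x":0,"y":0,"z":-0.4,"jaw":1},{"rx":0,"ry":0,"rz":0,"x":0,"y":0,"z":0,"jaw":1},{"rx":0,"ry":0,"rz":0,"x":0,"y":0,"z":0,"jaw":1}]'; python3 -c "
from h import *
st()"
```

```text
clock: 1.82
tcp_pos: [0.4569, -0.2353, 0.1122]
orientation: [2.33, 2.106, 0.001]
contact_force: [0.2, -0.9, 2.0]
grip_width: 0.0853
gripper_force: 0.0
t 1.82 tcp [ 0.4569 -0.2353  0.1122] closing deg -5.78 z [ 1.1e-03 -5.0e-04 -1.0e+00] F [ 0.21 -0.9   2.  ] M [-0.07  0.01 -0.02] w 0.0853 0.0
```

```bash
python3 -m jog '[{"rx":0,"ry":0,"rz":0,"x":0,"y":0.04,"z":-0.7,"jaw":1},{"rx":0,"ry":0,"rz":0,"x":0,"y":0,"z":-0.6,"jaw":1},{"rx":0,"ry":0,"rz":0,"x":0,"y":0,"z":-0.22,"jaw":1},{"rx":0,"ry":0,"rz":0,"x":0,"y":0,"z":0,"jaw":1},{"rx":0,"ry":0,"rz":0,"x":0,"y":0,"z":0,"jaw":-0.4},{"rx":0,"ry":0,"rz":0,"x":0,"y":0,"z":0,"jaw":-0.6},{"rx":0,"ry":0,"rz":0,"x":0,"y":0,"z":0,"jaw":-1},{"rx":0,"ry":0,"rz":0,"x":0,"y":0,"z":0,"jaw":-1}]' 100; python3 -c "
from h import *
st()"
```

```text
clock: 2.82
tcp_pos: [0.4563, -0.2326, 0.0205]
orientation: [2.33, 2.107, -0.0]
contact_force: [-1.2, -0.0, 2.8]
grip_width: 0.0194
gripper_force: 97.6
t 2.83 tcp [ 0.4563 -0.2326  0.0205] closing deg -5.75 z [ 0.e+00 -3.e-04 -1.e+00] F [-1.17 -0.01  2.83] M [0.07 0.23 0.08] w 0.0194 97.6
```

```bash
python3 -m jog '[{"rx":0,"ry":0,"rz":0,"x":0,"y":0,"z":0.6,"jaw":-1},{"rx":0,"ry":0,"rz":0.163,"x":0.26,"y":0.7,"z":0.53,"jaw":-1},{"rx":0,"ry":0,"rz":0.163,"x":0.26,"y":0.7,"z":0.53,"jaw":-1},{"rx":0,"ry":0,"rz":0.163,"x":0.26,"y":0.7,"z":0.53,"jaw":-1},{"rx":0,"ry":0,"rz":0.163,"x":0.26,"y":0.7,"z":0.53,"jaw":-1},{"rx":0,"ry":0,"rz":0.163,"x":0.26,"y":0.7,"z":0.53,"jaw":-1},{"rx":0,"ry":0,"rz":0.163,"x":0.26,"y":0.7,"z":0.53,"jaw":-1},{"rx":0,"ry":0,"rz":0,"x":0,"y":0,"z":0,"jaw":-1}]'; python3 -m jog '[{"rx":0,"ry":0,"rz":0,"x":0,"y":0,"z":0,"jaw":-1},{"rx":0,"ry":0,"rz":0,"x":0,"y":0,"z":0,"jaw":-1},{"rx":0,"ry":0,"rz":0,"x":0,"y":0,"z":0,"jaw":-1}]'; python3 - <<'E'
from h import *
import json
st();p=camera_params("wrist");im=grab_frame("wrist")[...,::-1];cv2.imwrite("pics/w3.png",im)
json.dump({k:np.array(v).tolist() for k,v in p.items()},open("w3.json","w"))
for n in ("top","scene"): cv2.imwrite(f"pics/{n}3.png",grab_frame(n)[...,::-1])
st()
cv2.imwrite("pics/w3v.png",cv2.resize(im,(800,600),interpolation=cv2.INTER_CUBIC))
E
```

```text
clock: 3.82
tcp_pos: [0.5519, 0.0247, 0.2496]
orientation: [2.132, 2.304, 0.009]
contact_force: [0.2, -0.0, -3.5]
grip_width: 0.0195
gripper_force: 98.3
clock: 4.2
tcp_pos: [0.5494, 0.0183, 0.2461]
orientation: [-2.143, -2.296, 0.002]
contact_force: [0.6, -0.6, -2.7]
grip_width: 0.0194
gripper_force: 98.3
t 4.2 tcp [0.5494 0.0183 0.2461] closing deg 3.93 z [-1.6e-03 -4.0e-04 -1.0e+00] F [ 0.59 -0.6  -2.72] M [-0.21 -0.08 -0.02] w 0.0194 98.3
t 4.35 tcp [0.5498 0.019  0.2466] closing deg 3.99 z [-6.e-04 -1.e-04 -1.e+00] F [-0.06 -0.07 -2.64] M [-0.2  -0.05 -0.  ] w 0.0195 98.3
```

View pics/w3v.png

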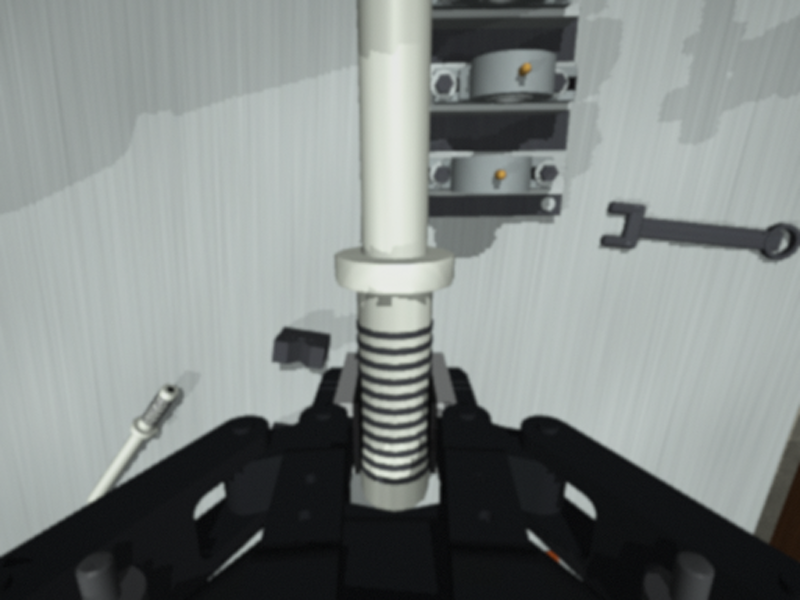

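The wrist view (800 px) shows block 1's cap at (501,174) and housing edges at 452/531. Block 2's cap is at (525,69) with edges at 470/556, and the plate's near right corner is at (561,215). The mandrel is held straight, with its shaft at columns 360-430.

```bash
python3 - <<'E'
from h import *
import json
p=json.load(open("w3.json")); im=cv2.imread("pics/w3.png").astype(int)
s=lambda a:np.array(a,float)*.64-.18
m=(im[...,2]-im[...,0]>40); m[150:]=0; m[:,:280]=0; m[:,370:]=0
n,l,S,c=cv2.connectedComponentsWithStats(m.astype(np.uint8)); print(c[1:],S[1:,4])
for z in (.095,.1): print("caps",z,cast(p,c[1:],z).round(4).tolist())
def bis(a,b,v,z): # bisecting ray at height z
    A=cast(p,s([a,v]),0)[0];B=cast(p,s([b,v]),0)[0];C=-np.array(p["R"]).T@p["t"]
    d=(A-C)/np.linalg.norm(A-C)+(B-C)/np.linalg.norm(B-C); return C+d*(z-C[2])/d[2]
print("b1",bis(452,531.5,178,.066),"b2",bis(470.5,556,78,.066))
print("corner",cast(p,s([561,215.5]),.012),"risers right z.038",cast(p,s([[563,152],[577,18]]),.038), "near edges",cast(p,s([[436,216],[558,215]]),.012))
g=im.max(2); o=[]
for v in range(5,160,10):
    u=np.where(im[v,215:300].min(1)>185)[0]; print(v,u[0]+215,u[-1]+215,end="; ")
# tip by two views
for n in ("top","scene"):
    q=camera_params(n); T=cv2.imread(f"pics/{n}3.png"); uv=proj(q,[.536,.224,.2655])[0]; u,v=uv.astype(int);print(n,uv)
    k=T[v-40:v+40,u-50:u+50]; cv2.imwrite(f"pics/tip_{n}.png",cv2.resize(k,None,fx=4,fy=4,interpolation=cv2.INTER_CUBIC))
a=cv2.imread("pics/tip_top.png");b=cv2.imread("pics/tip_scene.png");cv2.imwrite("pics/tips.png",np.hstack([a,b]))
E
```

```text
[[336.15789474  43.23684211]
 [320.15625    111.375     ]] [38 32]
caps 0.095 [[0.6188, 0.1506, 0.095], [0.6122, 0.0888, 0.095]]
caps 0.1 [[0.6176, 0.1496, 0.1], [0.6111, 0.0888, 0.1]]
b1 [0.61260108 0.08582495 0.066     ] b2 [0.61840701 0.15010583 0.066     ]
corner [[0.68607454 0.05929964 0.012     ]] risers right z.038 [[0.66970466 0.10796102 0.038     ]
 [0.66398668 0.19610502 0.038     ]] near edges [[0.58199637 0.05168272 0.012     ]
 [0.68350559 0.05953567 0.012     ]]
5 246 262; 15 246 264; 25 246 265; 35 238 266; 45 237 266; 55 224 266; 65 224 266; 75 223 266; 85 215 266; 95 215 266; 105 217 266; 115 221 266; 125 237 266; 135 237 266; 145 237 266; 155 237 266; top [ 74.35289751 191.52475196]
scene [349.09912616  53.00064953]
```

View pics/tips.png

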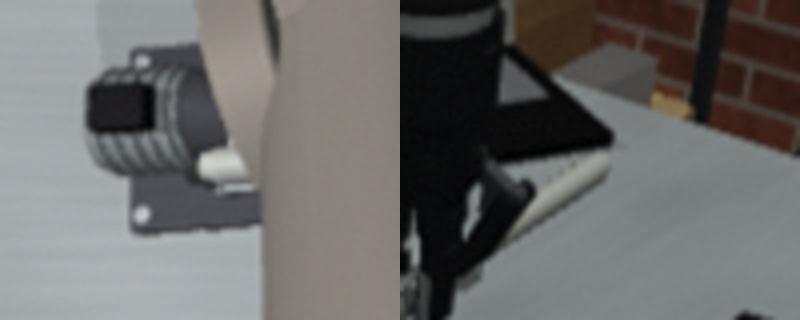

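```bash
python3 -m jog '[{"rx":0,"ry":0,"rz":0,"x":0.325,"y":-0.68,"z":0,"jaw":-1},{"rx":0,"ry":0,"rz":0,"x":0.325,"y":-0.68,"z":0,"jaw":-1},{"rx":0,"ry":0,"rz":0,"x":0.325,"y":-0.68,"z":0,"jaw":-1},{"rx":0,"ry":0,"rz":0,"x":0.325,"y":-0.68,"z":0,"jaw":-1},{"rx":0,"ry":0,"rz":0,"x":0,"y":0,"z":-0.8,"jaw":-1},{"rx":0,"ry":0,"rz":0,"x":0,"y":0,"z":-0.9,"jaw":-1},{"rx":0,"ry":0,"rz":0,"x":0,"y":0,"z":-0.9,"jaw":-1},{"rx":0,"ry":0,"rz":0,"x":0,"y":0,"z":-0.7,"jaw":-1}]'; python3 -m jog '[{"rx":0,"ry":0,"rz":0,"x":0,"y":0,"z":0,"jaw":-1},{"rx":0,"ry":0,"rz":0,"x":0,"y":0,"z":0,"jaw":-1},{"rx":0,"ry":0,"rz":0,"x":0,"y":0,"z":0,"jaw":-1},{"rx":0,"ry":0,"rz":0,"x":0,"y":0,"z":0,"jaw":-1}]'; python3 - <<'E'
from h import *
o=st()
d=np.array([-.0698,.9976,0]); X=o["tcp_pos"]+[0,0,.0195]
ks=[]
for n in ("top","scene"):
    q=camera_params(n);T=grab_frame(n)[...,::-1];cv2.imwrite(f"pics/{n}4.png",T); uv=proj(q,[X+.205*d,X+.045*d])
    print(n,uv.round(1).tolist()); u,v=uv[0].astype(int);print(u-40,v-50)
    ks.append(cv2.resize(T[v-50:v+50,u-40:u+40],None,fx=5,fy=5,interpolation=cv2.INTER_CUBIC))
cv2.imwrite("pics/tips4.png",np.hstack(ks)); st()
E
```

```text
clock: 5.35
tcp_pos: [0.627, -0.1439, 0.0464]
orientation: [-2.141, -2.297, 0.001]
contact_force: [0.0, 0.2, -2.0]
grip_width: 0.0196
gripper_force: 98.3
clock: 5.85
tcp_pos: [0.6291, -0.1439, 0.0507]
orientation: [2.14, 2.296, 0.002]
contact_force: [-0.6, -0.8, -2.9]
grip_width: 0.0198
gripper_force: 98.1
t 5.85 tcp [ 0.6291 -0.1439  0.0507] closing deg 4.02 z [ 2.8e-03 -7.0e-04 -1.0e+00] F [-0.59 -0.77 -2.86] M [-0.13 -0.05  0.01] w 0.0198 98.1
top [[174.9, 173.7], [236.0, 169.8]]
134 123
scene [[328.0, 157.6], [290.3, 191.8]]
287 107
t 5.95 tcp [ 0.6285 -0.1438  0.05  ] closing deg 4.02 z [ 1.6e-03 -4.0e-04 -1.0e+00] F [ 0.65 -1.09 -2.17] M [-0.19 -0.   -0.03] w 0.0195 98.1
```

View pics/tips4.png

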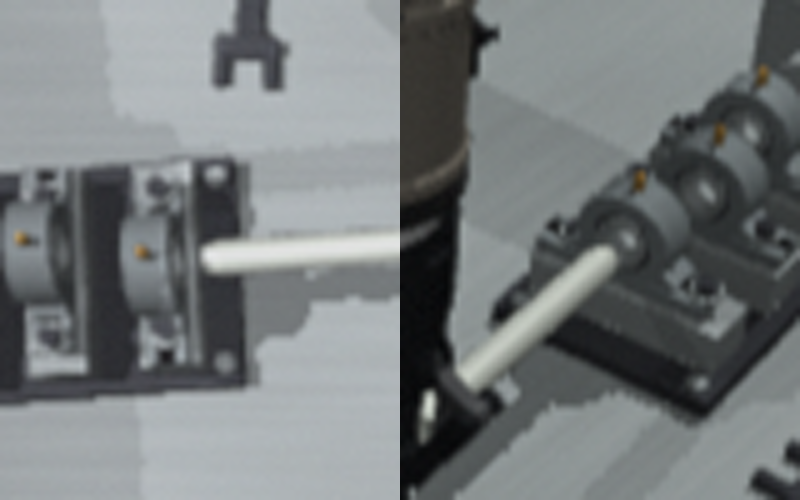

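Both views show the tip just short of block 1: in the top view it sits at crop (204,257) with cap 1 at (141,252). In the scene view the tip is at (212,253) and the bore at about (230,240). The tip clears the first face and is nearly lined up with the bore.

```bash
python3 - <<'E'
from h import *
from scipy.optimize import least_squares
P=camera_params("top");S=camera_params("scene")
T=np.array([174.7,174.1]);U=np.array([329.4,157.4])
# tip two-view
def tri(a,b): return least_squares(lambda X:np.r_[proj(P,X)[0]-a,proj(S,X)[0]-b],[.61,.06,.07])
f=tri(T,U);print("tip",f.x,f.fun)
caps={}
for n,p in (("top",P),("scene",S)):
    im=cv2.imread(f"pics/{n}4.png").astype(int);m=(im[...,2]-im[...,0]>40)&(im[...,2]<200)
    u,v=(np.r_[100,190,150,200] if n=="top" else np.r_[310,400,100,160]).reshape(2,2);k=np.zeros_like(m);k[v[0]:v[1],u[0]:u[1]]=1
    N,l,s,c=cv2.connectedComponentsWithStats((m&k).astype(np.uint8));caps[n]=c[1:];print(n,c[1:].round(1).tolist(),s[1:,4])
a=sorted(caps["top"].tolist(),key=lambda q:-q[0]);b=sorted(caps["scene"].tolist(),key=lambda q:-q[1])
for i in range(min(len(a),len(b))):
    f=tri(a[i],b[i]);print("cap",i,f.x.round(4),f.fun.round(1), cast(P,a[i],.1)[0].round(4))
print("tip top at .0695",cast(P,T,.0695))
E
```

```text
tip [0.6154695  0.06256495 0.06946724] [-0.53900152 -0.57340986 -0.73301393  0.17826595]
top [[137.7, 170.3], [161.5, 172.5], [114.0, 175.2]] [3 4 4]
scene [[359.0, 121.0], [350.7, 132.7], [334.6, 142.2]] [3 3 5]
cap 0 [0.6112 0.0882 0.1011] [ 0.   0.   0.1 -0. ] [0.6115 0.0886 0.1   ]
cap 1 [0.617  0.1489 0.1008] [-0.1 -0.1 -0.2  0.1] [0.6169 0.1488 0.1   ]
cap 2 [0.6039 0.2071 0.1017] [-0.1 -0.1 -0.1  0. ] [0.604  0.2074 0.1   ]
tip top at .0695 [[0.61393684 0.06110422 0.0695    ]]
```

```bash
python3 -m jog '[{"rx":0,"ry":0,"rz":0,"x":-0.02,"y":0,"z":-0.05,"jaw":-1},{"rx":0,"ry":0,"rz":0,"x":0,"y":0,"z":0,"jaw":-1},{"rx":0,"ry":0,"rz":0,"x":0,"y":0,"z":0,"jaw":-1},{"rx":0,"ry":0,"rz":0,"x":0,"y":0,"z":0,"jaw":-1},{"rx":0,"ry":0,"rz":0,"x":0,"y":0,"z":0,"jaw":-1},{"rx":0,"ry":0,"rz":0,"x":0,"y":0,"z":0,"jaw":-1}]'; python3 -c "
from h import *
st()"
```

```text
clock: 6.7
tcp_pos: [0.6268, -0.1436, 0.0459]
orientation: [2.142, 2.298, 0.0]
contact_force: [-0.1, 0.6, -2.2]
grip_width: 0.0194
gripper_force: 98.1
t 6.7 tcp [ 0.6268 -0.1436  0.0459] closing deg 4.04 z [ 0.  0. -1.] F [-0.11  0.64 -2.16] M [-0.2  -0.01  0.02] w 0.0194 98.1
```

```bash
python3 -m jog '[{"rx":0,"ry":0,"rz":0,"x":-0.009,"y":0.2,"z":0.01,"jaw":-1},{"rx":0,"ry":0,"rz":0,"x":-0.007,"y":0.1,"z":0,"jaw":-1},{"rx":0,"ry":0,"rz":0,"x":0,"y":0,"z":0,"jaw":-1},{"rx":0,"ry":0,"rz":0,"x":0,"y":0,"z":0,"jaw":-1}]'; python3 -c "
from h import *
st()"
```

```text
clock: 7.2
tcp_pos: [0.6259, -0.1257, 0.0466]
orientation: [2.142, 2.298, -0.0]
contact_force: [0.3, 0.5, -2.2]
grip_width: 0.0194
gripper_force: 98.2
t 7.2 tcp [ 0.6259 -0.1257  0.0466] closing deg 4.04 z [ 1.e-04 -2.e-04 -1.e+00] F [ 0.34  0.46 -2.22] M [-0.14  0.02  0.03] w 0.0194 98.2
```

Tip about 3 mm in, no contact force. Continuing in small steps.

```bash
python3 -m jog '[{"rx":0,"ry":0,"rz":0,"x":-0.007,"y":0.1,"z":0,"jaw":-1},{"rx":0,"ry":0,"rz":0,"x":0,"y":0,"z":0,"jaw":-1},{"rx":0,"ry":0,"rz":0,"x":0,"y":0,"z":0,"jaw":-1}]'; python3 -c "
from h import *
st()";  python3 -m jog '[{"rx":0,"ry":0,"rz":0,"x":-0.007,"y":0.1,"z":0,"jaw":-1},{"rx":0,"ry":0,"rz":0,"x":0,"y":0,"z":0,"jaw":-1},{"rx":0,"ry":0,"rz":0,"x":0,"y":0,"z":0,"jaw":-1}]'; python3 -c "
from h import *
st()"
```

```text
clock: 7.58
tcp_pos: [0.6256, -0.1192, 0.0466]
orientation: [-2.142, -2.298, -0.001]
contact_force: [0.0, 1.0, -0.7]
grip_width: 0.0189
gripper_force: 98.2
t 7.58 tcp [ 0.6256 -0.1192  0.0466] closing deg 4.05 z [ 3.e-04  5.e-04 -1.e+00] F [ 0.01  0.99 -0.69] M [ 0.08 -0.05 -0.03] w 0.0189 98.2
clock: 7.95
tcp_pos: [0.625, -0.1132, 0.0465]
orientation: [-2.141, -2.299, -0.0]
contact_force: [0.7, 0.8, -1.9]
grip_width: 0.0192
gripper_force: 98.2
t 7.95 tcp [ 0.625  -0.1132  0.0465] closing deg 4.06 z [ 1.e-04  4.e-04 -1.e+00] F [ 0.75  0.8  -1.88] M [ 0.1  -0.06 -0.11] w 0.0192 98.2
```

```bash
python3 -m jog '[{"rx":0,"ry":0,"rz":0,"x":-0.014,"y":0.2,"z":0,"jaw":-1},{"rx":0,"ry":0,"rz":0,"x":-0.014,"y":0.2,"z":0,"jaw":-1},{"rx":0,"ry":0,"rz":0,"x":-0.01,"y":0.15,"z":0,"jaw":-1},{"rx":0,"ry":0,"rz":0,"x":0,"y":0,"z":0,"jaw":-1},{"rx":0,"ry":0,"rz":0,"x":0,"y":0,"z":0,"jaw":-1}]'; python3 -c "
from h import *
st()";  python3 -m jog '[{"rx":0,"ry":0,"rz":0,"x":0.06,"y":0.004,"z":0,"jaw":-1},{"rx":0,"ry":0,"rz":0,"x":0.06,"y":0.004,"z":0,"jaw":-1},{"rx":0,"ry":0,"rz":0,"x":0.05,"y":0.004,"z":0,"jaw":-1},{"rx":0,"ry":0,"rz":0,"x":0,"y":0,"z":0,"jaw":-1},{"rx":0,"ry":0,"rz":0,"x":0,"y":0,"z":0,"jaw":-1},{"rx":0,"ry":0,"rz":0,"x":0,"y":0,"z":0,"jaw":-1}]'; python3 - <<'E'
from h import *
o=st()
d=np.array([-.0698,.9976,0]); X=o["tcp_pos"]+[0,0,.0195]
ks=[]
for n in ("top","scene"):
    q=camera_params(n);T=grab_frame(n)[...,::-1];cv2.imwrite(f"pics/{n}5.png",T); uv=proj(q,X+.2*d)
    u,v=uv[0].astype(int);print(n,uv,u-40,v-50)
    ks.append(cv2.resize(T[v-50:v+50,u-40:u+40],None,fx=5,fy=5,interpolation=cv2.INTER_CUBIC))
cv2.imwrite("pics/tips5.png",np.hstack(ks))
P=camera_params("top");im=cv2.imread("pics/top5.png").astype(int);m=(im[...,2]-im[...,0]>40);m[:150]=0;m[200:]=0;m[:,:100]=0;m[:,190:]=0
N,l,s,c=cv2.connectedComponentsWithStats(m.astype(np.uint8))
W=cast(P,c[1:],.101);print(W.round(4).tolist(),s[1:,4]); print("off axis mm",[(1e3*((w-X)@[.9976,.0698,0])).round(1) for w in W])
E
```

```text
clock: 8.57
tcp_pos: [0.6227, -0.0805, 0.0465]
orientation: [-2.141, -2.299, -0.0]
contact_force: [1.0, 1.1, -0.6]
grip_width: 0.0191
gripper_force: 98.2
t 8.57 tcp [ 0.6227 -0.0805  0.0465] closing deg 4.05 z [-0.e+00  1.e-04 -1.e+00] F [ 0.96  1.12 -0.65] M [ 0.13 -0.07 -0.08] w 0.0191 98.2
clock: 9.32
tcp_pos: [0.6331, -0.0802, 0.0466]
orientation: [2.142, 2.297, 0.0]
contact_force: [0.7, -1.4, -1.9]
grip_width: 0.0192
gripper_force: 98.4
t 9.32 tcp [ 0.6331 -0.0802  0.0466] closing deg 4.01 z [ 5.e-04 -2.e-04 -1.e+00] F [ 0.7  -1.39 -1.86] M [-0.12  0.05  0.05] w 0.0192 98.4
top [[152.7485705 172.3371429]] 112 122
scene [[342.85506276 149.02376856]] 302 99
[[0.619, 0.0887, 0.101], [0.6166, 0.1485, 0.101], [0.6038, 0.2071, 0.101]] [4 3 4]
off axis mm [np.float64(-2.2), np.float64(-0.5), np.float64(-9.2)]
```

View pics/tips5.png

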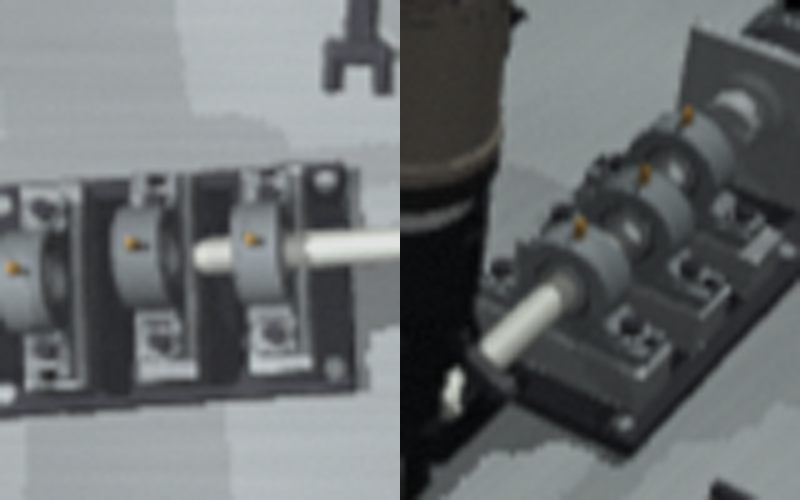

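The top view shows the tip out through block 1 and just short of block 2 (tip at crop (200,254)), in line with its bore within about 1 mm.

```bash
python3 -m jog '[{"rx":0,"ry":0,"rz":0,"x":-0.012,"y":0.18,"z":0,"jaw":-1},{"rx":0,"ry":0,"rz":0,"x":-0.005,"y":0.07,"z":0,"jaw":-1},{"rx":0,"ry":0,"rz":0,"x":0,"y":0,"z":0,"jaw":-1},{"rx":0,"ry":0,"rz":0,"x":0,"y":0,"z":0,"jaw":-1}]'; python3 -c "
from h import *
st()";  python3 -m jog '[{"rx":0,"ry":0,"rz":0,"x":-0.005,"y":0.07,"z":0,"jaw":-1},{"rx":0,"ry":0,"rz":0,"x":0,"y":0,"z":0,"jaw":-1},{"rx":0,"ry":0,"rz":0,"x":0,"y":0,"z":0,"jaw":-1}]'; python3 -c "
from h import *
st()"
```

```text
clock: 9.93
tcp_pos: [0.6318, -0.0644, 0.0465]
orientation: [-2.141, -2.299, -0.0]
contact_force: [-0.5, 1.5, -2.2]
grip_width: 0.0194
gripper_force: 98.4
t 9.93 tcp [ 0.6318 -0.0644  0.0465] closing deg 4.07 z [-1.e-04  4.e-04 -1.e+00] F [-0.55  1.54 -2.16] M [0.12 0.13 0.11] w 0.0194 98.4
clock: 10.3
tcp_pos: [0.6317, -0.0609, 0.0466]
orientation: [2.142, 2.298, 0.0]
contact_force: [-0.3, -1.0, -1.3]
grip_width: 0.019
gripper_force: 98.4
t 10.3 tcp [ 0.6317 -0.0609  0.0466] closing deg 4.02 z [ 2.e-04 -0.e+00 -1.e+00] F [-0.33 -1.01 -1.27] M [-0.19  0.    0.02] w 0.019 98.4
```

```bash
python3 -m jog '[{"rx":0,"ry":0,"rz":0,"x":-0.005,"y":0.07,"z":0,"jaw":-1},{"rx":0,"ry":0,"rz":0,"x":-0.005,"y":0.07,"z":0,"jaw":-1},{"rx":0,"ry":0,"rz":0,"x":0,"y":0,"z":0,"jaw":-1},{"rx":0,"ry":0,"rz":0,"x":0,"y":0,"z":0,"jaw":-1}]'; python3 -c "
from h import *
st()"
```

```text
clock: 10.8
tcp_pos: [0.6311, -0.0514, 0.0465]
orientation: [-2.141, -2.299, -0.001]
contact_force: [-0.9, 0.7, -2.2]
grip_width: 0.0193
gripper_force: 98.4
t 10.8 tcp [ 0.6311 -0.0514  0.0465] closing deg 4.07 z [ 3.e-04  1.e-03 -1.e+00] F [-0.88  0.66 -2.17] M [ 0.17 -0.03 -0.09] w 0.0193 98.4
```

```bash
python3 -m jog '[{"rx":0,"ry":0,"rz":0,"x":-0.011,"y":0.16,"z":0,"jaw":-1},{"rx":0,"ry":0,"rz":0,"x":-0.011,"y":0.16,"z":0,"jaw":-1},{"rx":0,"ry":0,"rz":0,"x":-0.01,"y":0.14,"z":0,"jaw":-1},{"rx":0,"ry":0,"rz":0,"x":0,"y":0,"z":0,"jaw":-1},{"rx":0,"ry":0,"rz":0,"x":0,"y":0,"z":0,"jaw":-1}]'; python3 -c "
from h import *
st()";  python3 -m jog '[{"rx":0,"ry":0,"rz":0,"x":-0.05,"y":-0.003,"z":0,"jaw":-1},{"rx":0,"ry":0,"rz":0,"x":-0.05,"y":-0.003,"z":0,"jaw":-1},{"rx":0,"ry":0,"rz":0,"x":-0.045,"y":-0.004,"z":0,"jaw":-1},{"rx":0,"ry":0,"rz":0,"x":0,"y":0,"z":0,"jaw":-1},{"rx":0,"ry":0,"rz":0,"x":0,"y":0,"z":0,"jaw":-1},{"rx":0,"ry":0,"rz":0,"x":0,"y":0,"z":0,"jaw":-1}]'; python3 - <<'E'
from h import *
o=st()
d=np.array([-.0698,.9976,0]); X=o["tcp_pos"]+[0,0,.0195]
ks=[]
for n in ("top","scene"):
    q=camera_params(n);T=grab_frame(n)[...,::-1];cv2.imwrite(f"pics/{n}6.png",T); uv=proj(q,X+.2*d)
    u,v=uv[0].astype(int);print(n,uv,u-40,v-50)
    ks.append(cv2.resize(T[v-50:v+50,u-40:u+40],None,fx=5,fy=5,interpolation=cv2.INTER_CUBIC))
cv2.imwrite("pics/tips6.png",np.hstack(ks))
P=camera_params("top");im=cv2.imread("pics/top6.png").astype(int);m=(im[...,2]-im[...,0]>40);m[:150]=0;m[200:]=0;m[:,:100]=0;m[:,190:]=0
N,l,s,c=cv2.connectedComponentsWithStats(m.astype(np.uint8))
W=cast(P,c[1:],.101);print(W.round(4).tolist(),s[1:,4]); print("off axis mm",[(1e3*((w-X)@[.9976,.0698,0])).round(1) for w in W])
E
```

```text
clock: 11.42
tcp_pos: [0.629, -0.0234, 0.0465]
orientation: [-2.14, -2.299, -0.001]
contact_force: [1.1, 1.5, -0.7]
grip_width: 0.0193
gripper_force: 98.4
t 11.43 tcp [ 0.629  -0.0234  0.0465] closing deg 4.1 z [ 0.      0.0012 -1.    ] F [ 1.07  1.54 -0.75] M [ 0.34  0.03 -0.04] w 0.0193 98.4
clock: 12.18
tcp_pos: [0.6204, -0.0255, 0.0465]
orientation: [-2.142, -2.298, 0.0]
contact_force: [1.8, 2.4, -0.7]
grip_width: 0.0191
gripper_force: 98.5
t 12.18 tcp [ 0.6204 -0.0255  0.0465] closing deg 4.04 z [-1.e-04 -1.e-04 -1.e+00] F [ 1.76  2.36 -0.72] M [ 0.35 -0.36 -0.27] w 0.0191 98.5
top [[131.55498974 177.03798759]] 91 127
scene [[350.79248657 137.81320137]] 310 87
[[0.6139, 0.0885, 0.101], [0.6098, 0.1486, 0.101], [0.6044, 0.2084, 0.101]] [4 2 2]
off axis mm [np.float64(1.5), np.float64(1.6), np.float64(0.4)]
```

View pics/tips6.png

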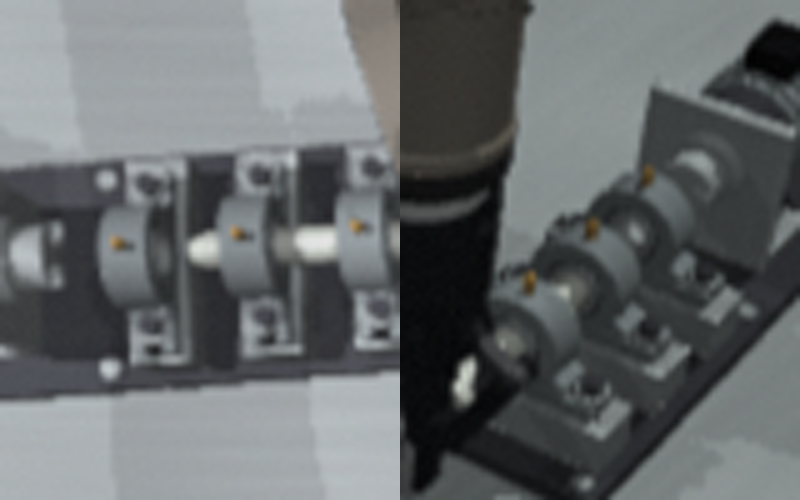

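The top view shows the tip at crop (190,250), out of block 2 and just short of block 3, which is in line within 1 mm. Feeling it in now.

```bash
python3 -m jog '[{"rx":0,"ry":0,"rz":0,"x":-0.014,"y":0.2,"z":0,"jaw":-1},{"rx":0,"ry":0,"rz":0,"x":-0.007,"y":0.1,"z":0,"jaw":-1},{"rx":0,"ry":0,"rz":0,"x":0,"y":0,"z":0,"jaw":-1},{"rx":0,"ry":0,"rz":0,"x":0,"y":0,"z":0,"jaw":-1}]'; python3 -c "
from h import *
st()";  python3 -m jog '[{"rx":0,"ry":0,"rz":0,"x":-0.005,"y":0.07,"z":0,"jaw":-1},{"rx":0,"ry":0,"rz":0,"x":0,"y":0,"z":0,"jaw":-1},{"rx":0,"ry":0,"rz":0,"x":0,"y":0,"z":0,"jaw":-1}]'; python3 -c "
from h import *
st()"; python3 -m jog '[{"rx":0,"ry":0,"rz":0,"x":-0.005,"y":0.07,"z":0,"jaw":-1},{"rx":0,"ry":0,"rz":0,"x":0,"y":0,"z":0,"jaw":-1},{"rx":0,"ry":0,"rz":0,"x":0,"y":0,"z":0,"jaw":-1}]'; python3 -c "
from h import *
st()"
```

```text
clock: 12.78
tcp_pos: [0.6191, -0.0061, 0.0465]
orientation: [-2.14, -2.299, -0.002]
contact_force: [2.5, 2.8, -0.5]
grip_width: 0.0191
gripper_force: 98.5
t 12.78 tcp [ 0.6191 -0.0061  0.0465] closing deg 4.09 z [ 2.0e-04  1.2e-03 -1.0e+00] F [ 2.47  2.75 -0.47] M [ 0.41 -0.56 -0.29] w 0.0191 98.5
clock: 13.15
tcp_pos: [0.6189, -0.0035, 0.0465]
orientation: [2.142, 2.298, -0.0]
contact_force: [3.2, -0.8, -0.5]
grip_width: 0.0191
gripper_force: 98.5
t 13.15 tcp [ 0.6189 -0.0035  0.0465] closing deg 4.01 z [ 0.e+00 -2.e-04 -1.e+00] F [ 3.16 -0.82 -0.46] M [-0.24 -0.53 -0.33] w 0.0191 98.5
clock: 13.52
tcp_pos: [0.6185, 0.0015, 0.0465]
orientation: [-2.141, -2.298, -0.001]
contact_force: [2.4, -0.1, -1.3]
grip_width: 0.0193
gripper_force: 98.5
t 13.53 tcp [0.6185 0.0015 0.0465] closing deg 4.05 z [ 1.e-04  4.e-04 -1.e+00] F [ 2.38 -0.06 -1.34] M [-0.06 -0.59 -0.28] w 0.0193 98.5
```

```bash
python3 -m jog '[{"rx":0,"ry":0,"rz":0,"x":-0.005,"y":0.1,"z":0,"jaw":-1},{"rx":0,"ry":0,"rz":0,"x":-0.006,"y":0.1,"z":0,"jaw":-1},{"rx":0,"ry":0,"rz":0,"x":-0.006,"y":0.1,"z":0,"jaw":-1},{"rx":0,"ry":0,"rz":0,"x":-0.003,"y":0.05,"z":0,"jaw":-1},{"rx":0,"ry":0,"rz":0,"x":0,"y":0,"z":0,"jaw":-1},{"rx":0,"ry":0,"rz":0,"x":0,"y":0,"z":0,"jaw":-1}]'; python3 -c "
from h import *
st()"; python3 -m jog '[{"rx":0,"ry":0,"rz":0,"x":-0.003,"y":0.04,"z":0,"jaw":-1},{"rx":0,"ry":0,"rz":0,"x":0,"y":0,"z":0,"jaw":-1},{"rx":0,"ry":0,"rz":0,"x":0,"y":0,"z":0,"jaw":-1}]'; python3 - <<'E'
from h import *
o=st();X=o["tcp_pos"]
for n in ("wrist",):
    T=grab_frame(n)[...,::-1];cv2.imwrite("pics/w7.png",T);cv2.imwrite("pics/w7v.png",cv2.resize(T,(800,600),interpolation=cv2.INTER_CUBIC))
E
```

```text
clock: 14.28
tcp_pos: [0.6172, 0.0231, 0.0465]
orientation: [-2.14, -2.298, -0.001]
contact_force: [2.0, 1.9, -1.0]
grip_width: 0.0189
gripper_force: 98.5
t 14.28 tcp [0.6172 0.0231 0.0465] closing deg 4.08 z [-0.      0.0012 -1.    ] F [ 2.    1.93 -1.02] M [ 0.41 -0.44 -0.2 ] w 0.0189 98.5
clock: 14.65
tcp_pos: [0.6171, 0.024, 0.0465]
orientation: [2.142, 2.298, -0.001]
contact_force: [3.2, -2.1, 0.1]
grip_width: 0.0195
gripper_force: 98.6
t 14.65 tcp [0.6171 0.024  0.0465] closing deg 4.02 z [-1.e-04 -4.e-04 -1.e+00] F [ 3.24 -2.14  0.06] M [-0.36 -0.45 -0.18] w 0.0195 98.6
```

View pics/w7v.png

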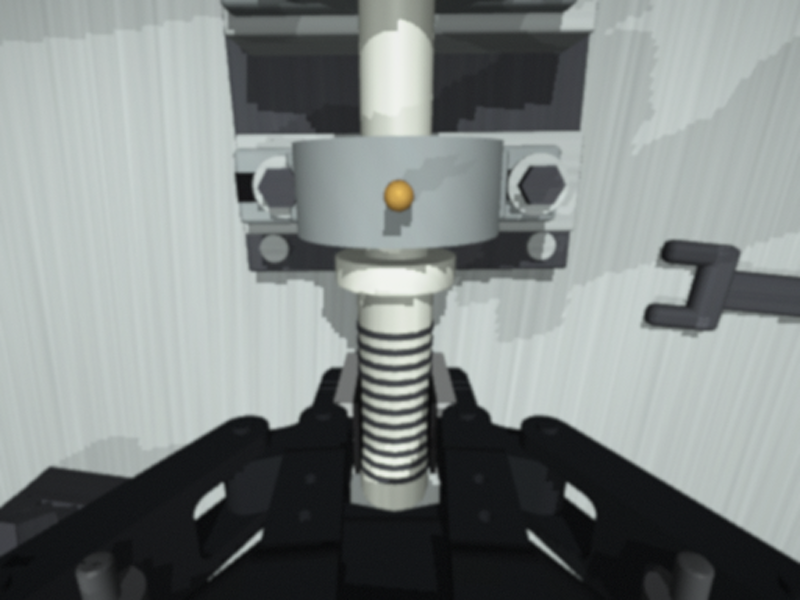

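The collar (rows 250-290) is still a few mm short of block 1's face (row about 245). Closing in with small steps.

```bash
python3 -m jog '[{"rx":0,"ry":0,"rz":0,"x":-0.003,"y":0.04,"z":0,"jaw":-1},{"rx":0,"ry":0,"rz":0,"x":0,"y":0,"z":0,"jaw":-1},{"rx":0,"ry":0,"rz":0,"x":0,"y":0,"z":0,"jaw":-1},{"rx":0,"ry":0,"rz":0,"x":0,"y":0,"z":0,"jaw":-1}]';  python3 -m jog '[{"rx":0,"ry":0,"rz":0,"x":-0.002,"y":0.03,"z":0,"jaw":-1},{"rx":0,"ry":0,"rz":0,"x":0,"y":0,"z":0,"jaw":-1},{"rx":0,"ry":0,"rz":0,"x":0,"y":0,"z":0,"jaw":-1},{"rx":0,"ry":0,"rz":0,"x":0,"y":0,"z":0,"jaw":-1}]'; python3 - <<'E'
from h import *
st()
E
```

```text
clock: 15.2
tcp_pos: [0.617, 0.0271, 0.0465]
orientation: [-2.142, -2.298, -0.001]
contact_force: [2.3, -1.5, -0.6]
grip_width: 0.0193
gripper_force: 98.6
clock: 15.7
tcp_pos: [0.6169, 0.0288, 0.0465]
orientation: [-2.142, -2.298, -0.0]
contact_force: [3.2, -0.8, -0.3]
grip_width: 0.0194
gripper_force: 98.6
t 15.7 tcp [0.6169 0.0288 0.0465] closing deg 4.04 z [ 1.e-04  2.e-04 -1.e+00] F [ 3.18 -0.77 -0.27] M [-0.35 -0.53 -0.22] w 0.0194 98.6
```

```bash
python3 -m jog '[{"rx":0,"ry":0,"rz":0,"x":-0.001,"y":0.02,"z":0,"jaw":-1},{"rx":0,"ry":0,"rz":0,"x":0,"y":0,"z":0,"jaw":-1},{"rx":0,"ry":0,"rz":0,"x":0,"y":0,"z":0,"jaw":-1},{"rx":0,"ry":0,"rz":0,"x":0,"y":0,"z":0,"jaw":-1}]';  python3 -m jog '[{"rx":0,"ry":0,"rz":0,"x":-0.001,"y":0.02,"z":0,"jaw":-1},{"rx":0,"ry":0,"rz":0,"x":0,"y":0,"z":0,"jaw":-1},{"rx":0,"ry":0,"rz":0,"x":0,"y":0,"z":0,"jaw":-1},{"rx":0,"ry":0,"rz":0,"x":0,"y":0,"z":0,"jaw":-1}]'; python3 - <<'E'
from h import *
o=st();T=grab_frame("wrist")[...,::-1];cv2.imwrite("pics/w8.png",T);cv2.imwrite("pics/w8v.png",cv2.resize(T[130:210,190:320],(780,480),interpolation=cv2.INTER_CUBIC))
E
```

```text
clock: 16.2
tcp_pos: [0.6168, 0.029, 0.0465]
orientation: [2.142, 2.297, -0.001]
contact_force: [2.4, -4.2, 0.1]
grip_width: 0.0195
gripper_force: 98.6
clock: 16.7
tcp_pos: [0.6168, 0.0291, 0.0465]
orientation: [2.142, 2.296, -0.003]
contact_force: [3.3, -6.9, 0.3]
grip_width: 0.0193
gripper_force: 98.6
t 16.7 tcp [0.6168 0.0291 0.0465] closing deg 3.96 z [-1.0e-04 -2.1e-03 -1.0e+00] F [ 3.3  -6.94  0.26] M [-1.37 -0.59 -0.14] w 0.0193 98.6
```

View pics/w8v.png

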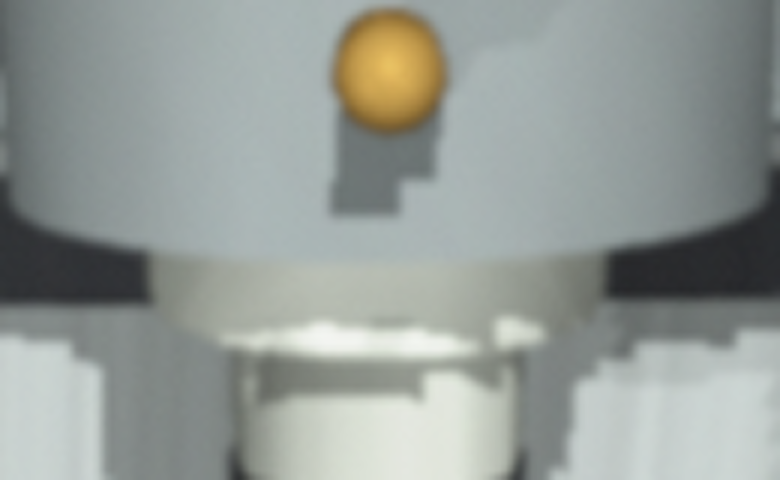

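Contact: the collar is flush under the housing edge, the TCP stopped at y 0.029 and the reaction rose to 7 N. Releasing and backing straight up.

```bash
python3 -m jog '[{"rx":0,"ry":0,"rz":0,"x":0.005,"y":-0.01,"z":0,"jaw":-1},{"rx":0,"ry":0,"rz":0,"x":0,"y":0,"z":0,"jaw":0},{"rx":0,"ry":0,"rz":0,"x":0,"y":0,"z":0,"jaw":1},{"rx":0,"ry":0,"rz":0,"x":0,"y":0,"z":0,"jaw":1},{"rx":0,"ry":0,"rz":0,"x":0,"y":0,"z":0,"jaw":1},{"rx":0,"ry":0,"rz":0,"x":0,"y":0,"z":0,"jaw":1},{"rx":0,"ry":0,"rz":0,"x":0,"y":0,"z":0.3,"jaw":1},{"rx":0,"ry":0,"rz":0,"x":0,"y":0,"z":0.5,"jaw":1}]'; python3 -m jog '[{"rx":0,"ry":0,"rz":0,"x":0,"y":0,"z":0.7,"jaw":1},{"rx":0,"ry":0,"rz":0,"x":0,"y":0,"z":0.7,"jaw":1},{"rx":0,"ry":0,"rz":0,"x":0,"y":0,"z":0.7,"jaw":1},{"rx":0,"ry":0,"rz":0,"x":0,"y":0,"z":0,"jaw":1},{"rx":0,"ry":0,"rz":0,"x":0,"y":0,"z":0,"jaw":1},{"rx":0,"ry":0,"rz":0,"x":0,"y":0,"z":0,"jaw":1}]'; python3 - <<'E'
from h import *
o=st();T=grab_frame("wrist")[...,::-1];cv2.imwrite("pics/w9.png",T)
S=grab_frame("scene")[...,::-1][80:220,240:440];cv2.imwrite("pics/v9.png",np.hstack([cv2.resize(T,(400,300)),cv2.resize(S,(400,300))]))
E
```

```text
clock: 17.75
tcp_pos: [0.6164, 0.0304, 0.0952]
orientation: [-2.141, -2.298, 0.002]
contact_force: [0.8, -0.4, 1.3]
grip_width: 0.0851
gripper_force: 0.0
clock: 18.5
tcp_pos: [0.6162, 0.0302, 0.2194]
orientation: [-2.141, -2.297, 0.003]
contact_force: [0.2, -0.9, -0.4]
grip_width: 0.0854
gripper_force: 0.0
t 18.5 tcp [0.6162 0.0302 0.2194] closing deg 4.04 z [-2.2e-03 -2.0e-04 -1.0e+00] F [ 0.15 -0.91 -0.43] M [ 0.01 -0.01 -0.02] w 0.0854 0.0
```

View pics/v9.png

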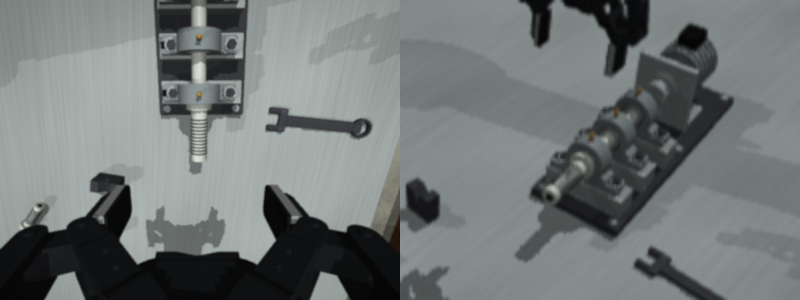

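The mandrel sits through all three blocks with its collar against block 1 (wrist view about (198,108)). The gripper is clear and the spanner hasn't moved.

```bash
python3 -c "
from bench import r
print(r.hand_in())"
```

```text
the job is handed in; nothing more can be done
None
```

The larger mandrel is through all three bearing blocks with its shoulder up against the first block, released, and handed in at about 18.6 s, with contact forces around 7 N at most in the readings taken.

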